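Push the row of printed bearing blocks home in the gauge channel

TASK

Push the row of five white printed blocks along the aluminium channel, all together as one train, until the leading block is fully home against the dark end stop with no gaps left in the row. Push from behind the row with the fingers only: do not pick up, tip or pull apart the blocks, and leave the spare block and everything else on the bench where it is.

Things in the scene. Friction and masses are not known exactly. Their poses are not given: they have to be found in the camera images.
- rail: the aluminium channel, fixed to the bench: 440 mm long along its own y axis, 44.5 mm wide over its 4 mm walls, inside width 36.5 mm, floor 6 mm and wall tops 14 mm above the bench. Origin: centre of its underside, on the bench.
- stop: the end stop, clamped across the channel near one of its ends (which one varies): dark steel plate 16 mm thick along the channel, 62 mm wide, top 46 mm above the bench; cheeks and screws reach 39 mm either side of the middle line. Origin on the channel's middle line at bench height; its face towards the row is 8 mm from it. It does not move or yield.
- clip: an open clip near the channel's other end: a pair of low dark cheeks outside the walls, 18 mm high, 20 mm long, reaching 39 mm either side of the middle line. It blocks nothing inside the channel. Origin on the middle line at bench height.
- centre_a (a point): centre (half-way up) of the block at the row's end nearest the channel's -y end: white printed bearing block, loose in the channel, 30 mm long along the channel (its own y axis), 34 mm wide (x), 38 mm tall, 40 g give or take a third, bore in its top; its top stands 44 mm above the bench, its centre 25 mm. Blocks a to e stand in that order, touching or nearly so; the row slides with 1 to 2 N.
- centre_b (a point): centre (half-way up) of number 2 of the row, counted from block a: white printed bearing block, loose in the channel, 30 mm long along the channel (its own y axis), 34 mm wide (x), 38 mm tall, 40 g give or take a third, bore in its top; its top stands 44 mm above the bench, its centre 25 mm.
- centre_c (a point): centre (half-way up) of number 3 of the row, counted from block a: white printed bearing block, loose in the channel, 30 mm long along the channel (its own y axis), 34 mm wide (x), 38 mm tall, 40 g give or take a third, bore in its top; its top stands 44 mm above the bench, its centre 25 mm.
- centre_d (a point): centre (half-way up) of number 4 of the row, counted from block a: white printed bearing block, loose in the channel, 30 mm long along the channel (its own y axis), 34 mm wide (x), 38 mm tall, 40 g give or take a third, bore in its top; its top stands 44 mm above the bench, its centre 25 mm.
- centre_e (a point): centre (half-way up) of the block at the row's end nearest the channel's +y end: white printed bearing block, loose in the channel, 30 mm long along the channel (its own y axis), 34 mm wide (x), 38 mm tall, 40 g give or take a third, bore in its top; its top stands 44 mm above the bench, its centre 25 mm.
- spare: a sixth, identical spare block standing on the bench beside the channel, not part of the row; leave it there. Origin: centre of its underside.
- bulb_white: an upright LED lamp, black ribbed body and white globe, in a round foot 60 mm across, 126 mm tall; a bystander. Origin: centre of its underside.
- bulb_printed: an upright tan printed dummy of that lamp, in a round foot 60 mm across, 126 mm tall; a bystander. Origin: centre of its underside.
- glue: a small jar, 38 mm across, 75 mm tall; a bystander. Origin: centre of its underside.
- gear: a white printed gear lying flat, about 57 mm across, 12 mm high; a bystander. Origin: centre of its underside.
- caliper: a digital caliper lying flat, 200 mm long, 14 mm high; a bystander. Origin: centre of its underside.
- driver: a screwdriver lying on the bench beyond the channel; a bystander.
Things that resemble listed ones, but are neither listed nor needed, are in the scene too. Leave any green look-alike of the part that bears centre_e alone.

How it is judged:
By the outcome, as a careful person would: the job done as asked, in the order asked, and still so for the second after the job is handed in, with the robot touching nothing.
It also fails if it takes over 35 s, if anything falls off the work surface, if the arm or the gripper's body presses on something with over 40 N, if the wrist force passes 120 N, or if a joint passes its speed limit or range.

ROBOT

A 6-joint arm with a two-finger parallel gripper is mounted at the origin on the work surface. World frame = base frame: x ahead of the robot, y to its left, z up, the work surface at z = 0. Lengths are in mm, angles in rad, forces in N, time in s.
With the tool pointing down it reaches from about 350 to 975 mm from the base axis. Payload 7.1 kg.
Tool frame: the origin (TCP) lies midway between the tips of the shut fingers; the grasp point (between the pads) lies 19 mm behind it (ctrl.tcp_to_grasp is the distance from the TCP to the grasp point, in mm); z points along the fingers, y is the line along which they close (so a half turn about z gives the same grasp; the last joint's range is limited). The gripper opens to 88 mm and grips with 3 to 60 N. Pads are 20 mm wide; open, the fingers measure 115 mm over their backs; the gripper's body (75 mm by 178 mm) begins 61 mm behind the grasp point.
Start: joints at [-1.135, 0.423, 1.63, -0, 1.089, -0.019], TCP at [274.566, -561.443, 189.475] pointing down, gripper open.
Joint ranges: [-3, 3], [-0.9, 2.11], [0.09, 2.58], [-1.31, 4.45], [0.11, 2.69], [-2.54, 2.54]. Speed limits (rad/s): [2.39, 2.39, 3.01, 3.14, 3.14, 3.14].

INTERFACE

Orientations are given as a rotation vector (axis times angle).
In Python, from workcell import get_obs, cams, ticket, boxes_of, ctrl gives the robot as it stands.
- The arm moves only by the shell command python3 -m creep 'ROWS' [OPENING]. ROWS is JSON, one flat list of numbers, 4 for each row, row after row: the shift along the world's x, y, z in m, then the turn about the world's z in rad. In form: [tx, ty, tz, spin, tx, ty, tz, spin, ...]. A call has 1 to 10 rows; each row is the pose to reach, as a shift and turn from the pose commanded when the call began; what a row does not reach only later rows make up. A row lasts 1/12 s, in which the tool goes at most 41.7 mm and 7.16 degrees, less where a joint would pass 70% of its speed; a pose out of reach is approached as far as the arm can. A call with a gripper value outside its range is refused whole. OPENING is the opening, from 0 (shut) to 1 (fully open), set as the call begins (- or left out, the last holds). The fingers move at their own pace and stop on an object; the grip force is fixed at half the most. Time passes only in rows, so rows that repeat a pose let the fingers close. It gives the time, the measured TCP pose, the force, the opening and the grip force at its end, in the units of the state.
- get_obs(): the state, without advancing time (a new reading comes with each control period).
- cams.get_image(name): name is "scene" or "side" or "wrist"; returns (picture, depth): 384x512x3 uint8, red, green, blue; 384x512 float32, mm along the optical axis (not along the pixel's ray), 0 where there is no reading.
- cams.get_calibration(name): a dict with "mtx" (3x3 intrinsics, pixels), "D" ([k1, k2, p1, p2, k3] as OpenCV has them; the pictures are not rectified), "R" (3x3) and "t" (3): a world point X has camera coordinates R X + t; the wrist camera has in their place "mount" (4x4, takes a point from camera to tool coordinates, whose origin is the TCP and whose axes are the flange's). Camera axes: x right, y down, z forward; pixel columns grow to the right and rows downward; lengths in mm; the calibration is good to about 2 mm. A picture is of the moment at which its call begins: read the wrist's pose just before it. get_calibration takes no time and is no camera call.
- ticket.close_job(): hands the job in; it is judged then, once.
Trained networks look in the newest picture that a camera, given by its name, has taken for a name from the list of things; names that differ only in an ending like _2 or _b are one class to them, and where a whole thing is asked for, a point or a joint stands for the part that bears it (a point fixed in the world has none). Each returns a list of dicts, best first, with "score" (0 to 1); they miss things now and then, are a little off and sometimes report something else, mostly with a low value. They report only what shows in the picture. A call takes as long as a camera call. They do not tell look-alikes from the thing itself.
- boxes_of(camera, target): "centre" ([column, row] in pixels, amid what is visible of it).
The state is a dict: "t": time; "qpos": joint angles; "qvel": joint speeds; "joint_torque": joint torques, N m; "ee_pos": TCP position; "orientation": TCP orientation; "ft_force": force on the tool from outside, world axes, zero at the start; "moment": the same for the moment, N m; "width": finger opening in mm; "grasp_force": force on a finger pad.
Only numpy, scipy, OpenCV 4.12 (cv2) and the standard library are available. Lean on these libraries where they do the work, as an engineer would, in place of code of your own. Each camera call takes 0.05 s, during which the arm holds its last target. There are 200 camera calls.

## Working session

There is one attempt and no reset: what is moved stays moved. The work goes in short steps, Python scripts to look and compute and a shell command to move; the robot and the scene stay as the last step left them, time stands still between calls to the robot, and variables do not carry over. Pictures are saved under pics/ and viewed, at most 10 in all, crops included, and the job is handed in when it is done.

```bash
mkdir -p pics; cat > h.py <<'E'
import numpy as np, cv2
from workcell import get_obs, cams, ticket, boxes_of, ctrl
def world(name,uv,depth=None,z=None,cal=None):
    c=cams.get_calibration(name); K=np.array(c["mtx"]);D=np.array(c["D"])
    p=cv2.undistortPoints(np.array(uv,float).reshape(-1,1,2),K,D)[:,0]
    r=np.c_[p,np.ones(len(p))]
    R=np.array(c["R"]);t=np.array(c["t"]).ravel()
    if z is None: return (r*np.array(depth).reshape(-1,1)-t)@R
    o=-R.T@t; d=r@R
    return o+d*((z-o[2])/d[:,2])[:,None]
E
python3 - <<'E'
from h import *
for n in("scene","side"):
    im,d=cams.get_image(n); cv2.imwrite(f"pics/{n}0.png",im[...,::-1]); np.save(f"{n}.npy",d)
    for t in("rail","stop","clip","centre_a","spare","glue","gear","caliper","bulb_white","bulb_printed","driver"):
        for b in boxes_of(n,t)[:8]:
            u,v=b["centre"]; dd=d[int(v),int(u)]
            print(n,t,round(b["score"],2),np.round(b["centre"]),np.round(world(n,[u,v],[dd])[0]))
print(get_obs())
E
```

```text
scene rail 0.67 [271. 217.] [612.  53.   5.]
scene rail 0.55 [199. 194.] [ 609. -100.   41.]
scene rail 0.27 [252. 206.] [623.  15.  42.]
scene stop 0.63 [265. 259.] [768.  64.  60.]
scene clip 0.48 [253. 206.] [622.  17.  41.]
scene clip 0.47 [305. 234.] [658. 128.  17.]
scene centre_a 0.96 [204. 287.] [834. -34.  38.]
scene centre_a 0.91 [253. 205.] [622.  16.  43.]
scene centre_a 0.89 [241. 200.] [613. -10.  44.]
scene centre_a 0.84 [200. 193.] [608. -97.  43.]
scene centre_a 0.72 [207. 193.] [605. -84.  42.]
scene centre_a 0.72 [225. 201.] [616. -43.  38.]
scene spare 0.85 [230. 236.] [707. -13.  36.]
scene glue 0.88 [268. 258.] [768.  68.  63.]
scene gear 0.88 [291. 187.] [517.  83.  11.]
scene caliper 0.85 [211. 168.] [ 477. -110.    1.]
scene bulb_white 0.88 [364. 266.] [781. 232.  94.]
scene bulb_printed 0.7 [ 86. 180.] [ 661. -318.   88.]
scene driver 0.71 [122. 243.] [ 752. -218.   23.]
side rail 0.72 [242. 220.] [612.  55.   5.]
side stop 0.75 [316. 174.] [ 575. -182.   29.]
side centre_a 0.78 [279. 197.] [580. -40.  38.]
side centre_a 0.74 [287. 189.] [581. -71.  43.]
sid
[... 662 characters left out ...]
't': 1.2, 'qpos': array([-1.13499491e+00,  4.23088661e-01,  1.62989809e+00, -1.91137667e-05,
        1.08861035e+00, -1.90037681e-02]), 'qvel': array([-2.95693344e-05,  1.46380817e-03,  9.49040912e-04,  1.09818645e-03,
        1.79737523e-03, -1.68569910e-03]), 'joint_torque': array([-1.54372003e-05, -5.44597828e+01, -2.74035805e+01,  6.45152852e-02,
        1.68961182e-02,  1.67290796e-05]), 'ee_pos': array([ 274.5629519 , -561.44306508,  189.48289756]), 'orientation': array([-3.06070920e+00, -7.08278357e-01,  2.74719464e-05]), 'ft_force': array([ 0.0005013 ,  0.02924415, -0.11801085]), 'moment': array([ 0.01207061, -0.0034383 ,  0.01272747]), 'grasp_force': 0.0, 'width': 88.05485206280278}
```

```bash
python3 - <<'E'
import cv2
a=cv2.imread("pics/scene0.png")[140:310,60:400]; cv2.imwrite("pics/s1.png",cv2.resize(a,(800,400),interpolation=3))
a=cv2.imread("pics/side0.png")[100:290,110:400]; cv2.imwrite("pics/s2.png",cv2.resize(a,(800,524),interpolation=3))
E
```

```text
(no output)
```

View pics/s1.png

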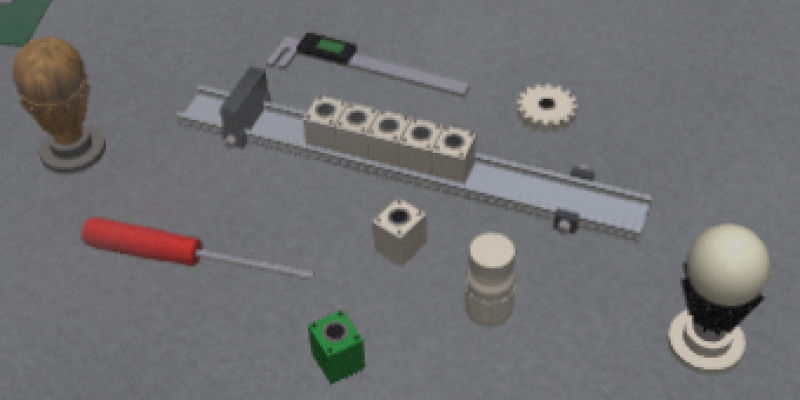

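View pics/s2.png

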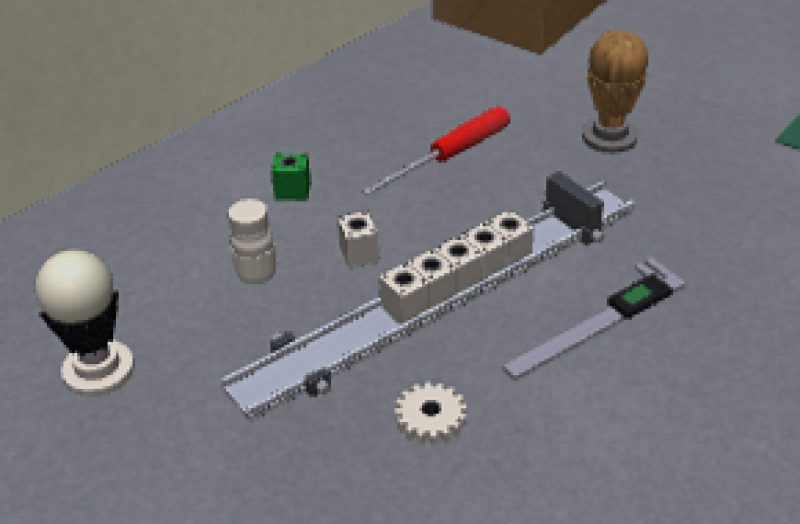

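```bash
python3 - <<'E'
from h import *
v,u=np.mgrid[0:384,0:512]
for n in("scene","side"):
    d=np.load(n+".npy").ravel(); uv=np.c_[u.ravel(),v.ravel()]; k=d>0
    P=world(n,uv[k],d[k]); im=cv2.imread(f"pics/{n}0.png").reshape(-1,3)[k]
    m=(P[:,2]>39)&(P[:,2]<49)&(abs(P[:,0]-595)<45)&(P[:,1]>-135)&(P[:,1]<70)
    Q=P[m]; print(n,"top z",np.median(Q[:,2]),m.sum()); 
    r=cv2.minAreaRect(Q[:,:2].astype(np.float32)); print(r, np.round(cv2.boxPoints(r)))
    m=(P[:,2]>3.5)&(P[:,2]<18)&(abs(P[:,0]-595)<70)&(P[:,1]>-260)&(P[:,1]<220)
    # drop gear/caliper: keep near the blocks' axis
    a=np.array([594.,-35]); w,V=np.linalg.eigh(np.cov(Q[:,:2].T)); ax=V[:,1]*np.sign(V[1,1]); nx=np.array([ax[1],-ax[0]]); c=Q[:,:2].mean(0)
    m&=abs((P[:,:2]-c)@nx)<32
    R=P[m][:,:2]; r=cv2.minAreaRect(R.astype(np.float32)); print("rail",r,np.round(cv2.boxPoints(r)))
    m=(P[:,2]>22)&(P[:,2]<52)&(P[:,1]<-120)&(P[:,1]>-230)&(abs((P[:,:2]-c)@nx)<45)
    S=P[m]; s=(S[:,:2]-c)@ax; print("axis",ax,"c",c,"stop s",np.percentile(s,[1,5,50,95,99]),"row s",np.percentile((Q[:,:2]-c)@ax,[0.5,2,98,99.5]), m.sum())
E
```

```text
scene top z 43.23779426148951 894
((599.1478881835938, -46.90679931640625), (152.03561401367188, 37.43014907836914), 81.44619750976562) [[ 569. -119.]
 [ 606. -125.]
 [ 629.   25.]
 [ 592.   31.]]
rail ((605.8551635742188, -17.150665283203125), (472.9294738769531, 63.8239631652832), 81.33710479736328) [[ 539. -246.]
 [ 602. -256.]
 [ 673.  212.]
 [ 610.  221.]]
axis [0.15069967 0.98857959] c [601.42726123 -45.67767518] stop s [-152.97247796 -151.59650604 -138.83777957  -76.38778401  -73.59535583] row s [-76.29698904 -73.91538149  72.07791465  73.79440961] 343
side top z 43.41179327163878 613
((597.1966552734375, -47.11454772949219), (152.01275634765625, 38.68995666503906), 81.26651000976562) [[ 567. -119.]
 [ 605. -125.]
 [ 628.   25.]
 [ 590.   31.]]
rail ((596.1040649414062, -33.0267333984375), (440.9120788574219, 63.66971206665039), 80.94847869873047) [[ 530. -246.]
 [ 593. -256.]
 [ 662.  180.]
 [ 599.  190.]]
axis [0.15246081 0.98830952] c [595.34162043 -42.94416208] stop s [-154.10434426 -152.55880577 -140.97457116 -138.0444238   -78.82718246] row s [-78.87574338 -75.94640532  70.02558333  71.24405197] 241
```

Five white blocks stand in the channel at (390,125) in the scene crop, and the dark stop is at the -y end (245,100). The spare and the green look-alike stand off to the side. The push therefore goes towards -y, along (-0.151,-0.989), for about 59 mm. I'll move above the free floor behind the row first.

```bash
python3 -m creep '[0.034,0.062,0,-0.1, 0.068,0.125,0,-0.2, 0.102,0.187,0,-0.3, 0.136,0.249,0,-0.4, 0.17,0.311,0,-0.5, 0.204,0.374,0,-0.607, 0.238,0.436,0,-0.607, 0.272,0.498,0,-0.607, 0.306,0.56,0,-0.607, 0.34,0.623,0,-0.607]' 0
python3 -m creep '[0,0,0,0,0,0,0,0]'
python3 -c "
from h import *
o=get_obs();print(o['t'],o['ee_pos'],o['orientation'],o['qpos'],o['width'],o['ft_force'])"
```

```text
t: 2.03
ee_pos: [474.9, -193.9, 189.8]
orientation: [3.132, -0.239, 0.001]
ft_force: [0.7, -0.2, 0.8]
width: 24.5
grasp_force: 0.0
t: 2.2
ee_pos: [475.2, -193.8, 189.6]
orientation: [3.133, -0.232, 0.0]
ft_force: [-0.6, -0.0, 0.3]
width: 11.3
grasp_force: 0.0
2.2 [ 475.18146269 -193.82789509  189.59487471] [ 3.13287194e+00 -2.31783384e-01  3.60451621e-04] [-4.10441695e-01  2.58992310e-01  1.87463839e+00 -8.69922170e-05
  1.00769309e+00  1.30810059e+00] 11.335129292173717 [-0.61661288 -0.01819849  0.31378913]
```

```bash
python3 -m creep '[0.016,0.028,0,0, 0.032,0.057,0,0, 0.048,0.085,0,0, 0.064,0.114,0,0, 0.08,0.142,0,0, 0.096,0.17,0,0, 0.112,0.2,0,0, 0.128,0.228,0,0, 0.14,0.256,0,0, 0.14,0.256,0,0]'
python3 -m creep '[0.14,0.256,0,0]' >/dev/null --help 2>/dev/null | head -0
python3 - <<'E'
from h import *
from scipy.spatial.transform import Rotation as Ro
o=get_obs();print(o['t'],o['ee_pos'],o['orientation'],o['width'])
im,d=cams.get_image("wrist"); cv2.imwrite("pics/w1.png",im[...,::-1])
c=cams.get_calibration("wrist");M=np.array(c["mount"])
v,u=np.mgrid[0:384,0:512]; k=d>0
p=cv2.undistortPoints(np.c_[u[k],v[k]].astype(float).reshape(-1,1,2),np.array(c["mtx"]),np.array(c["D"]))[:,0]
X=np.c_[p,np.ones(len(p))]*d[k][:,None]
X=(X@M[:3,:3].T+M[:3,3])@Ro.from_rotvec(o["orientation"]).as_matrix().T+o["ee_pos"]
ax=np.array([.151,.9885]);nx=np.array([ax[1],-ax[0]]);c0=np.array([598.,-47])
s=(X[:,:2]-c0)@ax;n=(X[:,:2]-c0)@nx;z=X[:,2]
m=(z>40)&(z<48)&(abs(n)<25)&(s>-100)
print("tops",m.sum(),np.median(z[m]) if m.any() else 0,np.percentile(s[m],[1,99]) if m.any() else 0,np.percentile(n[m],[1,99])if m.any() else 0)
m=(z>11)&(z<17)&(abs(n)<30)&(s>85)
if m.any():
  h,e=np.histogram(n[m],np.arange(-30,31,2));print("walls",h)
E
```

```text
t: 3.03
ee_pos: [616.4, 62.8, 189.5]
orientation: [-3.131, 0.237, -0.002]
ft_force: [-1.3, -0.5, 0.8]
width: 0.5
grasp_force: 0.0
3.0333 [616.40634239  62.76658743 189.46246402] [-3.13148893e+00  2.36501311e-01 -2.49092864e-03] 0.4931865757794256
tops 3557 44.59891809394418 [-74.70639621  73.84615746] [-16.62811983  15.2160929 ]
walls [  3   3   3 128 170 119   0   0   0   0   0   0   0   0   0   0   0   0
   0   0   0   0   0 117 140  82   2   2   3   6]
```

View pics/w1.png

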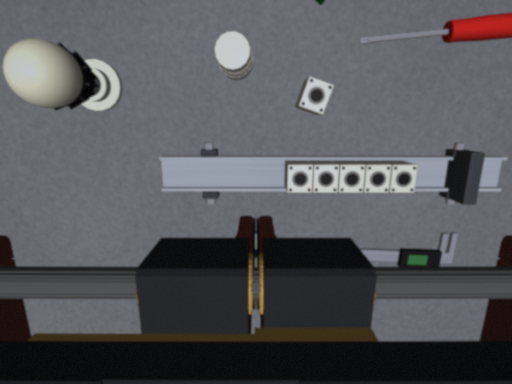

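The wrist view shows the row spanning columns 288–415, with clear channel behind it at columns 160–285 and the stop at column 465. The tool is over the channel's middle line, within 2 mm. Next I'll descend behind the row.

```bash
python3 -m creep '[-0.002,0,-0.035,0, -0.002,0,-0.07,0, -0.002,0,-0.105,0, -0.002,0,-0.135,0, -0.002,0,-0.155,0, -0.002,0,-0.165,0, -0.002,0,-0.172,0, -0.002,0,-0.174,0, -0.002,0,-0.174,0]'
python3 - <<'E'
from h import *
im,d=cams.get_image("side"); a=im[160:300,180:380,::-1]; cv2.imwrite("pics/s3.png",cv2.resize(a,(800,560),interpolation=3)); print(get_obs()["orientation"],get_obs()["ee_pos"],get_obs()["ft_force"])
E
```

```text
t: 3.83
ee_pos: [612.7, 59.5, 16.1]
orientation: [-3.132, 0.24, -0.001]
ft_force: [0.0, 0.5, 0.7]
width: 0.3
grasp_force: 0.0
[-3.13225102e+00  2.39600282e-01 -2.68042708e-03] [613.11142398  59.78222848  16.60592138] [ 0.0703763  -0.45248679  1.07971805]
```

View pics/s3.png

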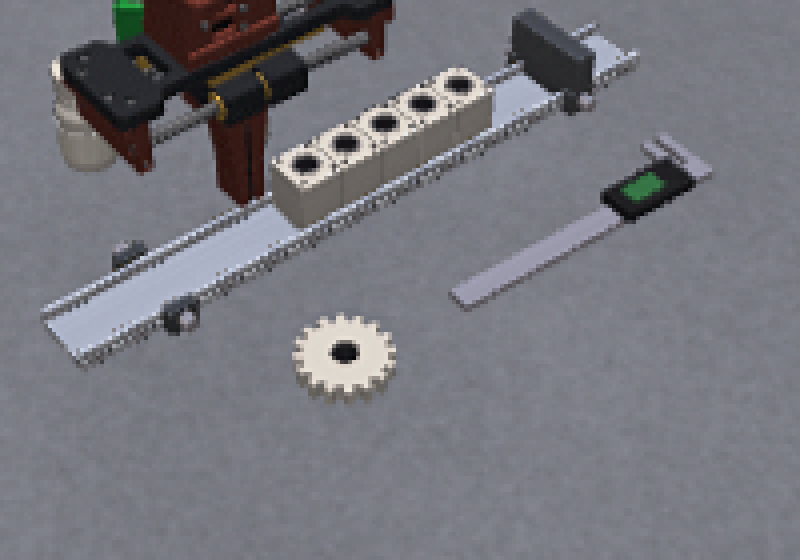

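```bash
python3 - <<'E'
from h import *
c=cams.get_calibration("side"); rv=cv2.Rodrigues(np.array(c["R"]))[0]
ax=np.array([.151,.9885]);nx=np.array([ax[1],-ax[0]]);c0=np.array([598.,-47]); e=get_obs()["ee_pos"]
q=[e]+[np.r_[c0+s*ax+n*nx,z] for s,n,z in((111,-19,14),(111,0,6),(111,21,14),(111,17.5,14),(97.5,-.8,16),(75,-18,44),(75,16,44))]
p=cv2.projectPoints(np.array(q),rv,np.array(c["t"],float),np.array(c["mtx"]),np.array(c["D"]))[0][:,0]
print(np.round((p-[180,160])*4), (e[:2]-c0)@ax,(e[:2]-c0)@nx)
E
```

```text
[[241. 229.]
 [254. 251.]
 [236. 243.]
 [216. 215.]
 [219. 218.]
 [254. 222.]
 [300. 187.]
 [267. 158.]] 107.83605787311856 -1.186473897217175
```

```bash
python3 - <<'E'
from h import *
im,d=cams.get_image("side"); e=get_obs(); print(e["t"],e["ee_pos"])
ax=np.array([.151,.9885]);nx=np.array([ax[1],-ax[0]]);c0=np.array([598.,-47])
for u in (236,239,241,244):
  for v in range(200,216,2):
    w=world("side",[u,v],[d[v,u]])[0]; print(u,v,im[v,u],np.round(w,1),np.round([(w[:2]-c0)@ax,(w[:2]-c0)@nx],1))
E
```

```text
3.9333 [613.30097819  60.02254258  16.8774332 ]
236 200 [45 20 19] [610.9  70.6  80.3] [118.1  -5. ]
236 202 [45 19 17] [616.5  66.2  68. ] [114.7   1.2]
236 204 [47 22 20] [617.   66.2  61.5] [114.8   1.7]
236 206 [48 22 19] [614.4  68.9  58.7] [117.1  -1.3]
236 208 [103  98 103] [6.58e+02 3.24e+01 4.00e-01] [87.6 47.3]
236 210 [125 126 135] [654.8  35.6  -2.3] [90.2 43.7]
236 212 [123 124 132] [6.474e+02 4.240e+01 3.000e-01] [95.9 35.3]
236 214 [146 149 163] [631.7  56.2  13.1] [107.1  17.8]
239 200 [54 24 21] [602.9  68.5  83.8] [114.9 -12.6]
239 202 [55 26 25] [603.4  68.5  77.5] [115.  -12.1]
239 204 [53 27 20] [602.4  69.8  72.8] [116.1 -13.3]
239 206 [56 26 24] [602.8  69.9  66.5] [116.2 -12.9]
239 208 [51 23 19] [603.9  69.3  59.2] [115.9 -11.7]
239 210 [48 22 21] [606.2  67.8  50.5] [114.7  -9.2]
239 212 [176 184 207] [630.3  47.4  14.7] [98.2 17.6]
239 214 [88 87 89] [629.5  48.5   9.2] [99.2 16.8]
241 200 [44 21 20] [601.8  63.5  81.2] [109.8 -12.9]
241 202 [44 24 21] [602.5  63.2  74.5] [109.6 -12.1]
241 204 [53 24 21] [602.8  63.4  68.4] [109.9 -11.9]
241 206 [56 26 22] [602.8  63.8  62.4] [110.2 -12. ]
241 208 [54 22 21] [602.1  64.9  57.4] [111.2 -12.9]
241 210 [41 10  5] [600.6  66.5  53.1] [112.6 -14.5]
241 212 [115 117 126] [629.6  41.5  11.1] [92.3 17.9]
241 214 [80 82 90] [629.5  42.    4.7] [92.8 17.7]
244 200 [53 23 21] [601.1  55.   76.1] [101.3 -12.4]
244 202 [53 23 22] [599.6  56.7  72. ] [102.8 -14.1]
244 204 [52 22 18] [600.5  56.3  65. ] [102.5 -13.1]
244 206 [54 24 20] [600.1  57.   59.6] [103.1 -13.7]
244 208 [47 17 12] [601.5  56.1  51.9] [102.5 -12.2]
244 210 [139 140 144] [627.3  33.4  13.7] [83.9 16.8]
244 212 [121 123 132] [629.   32.2   5. ] [83.  18.7]
244 214 [174 180 201] [622.9  38.2   6.3] [87.9 11.7]
```

```bash
python3 -m creep '[0,0,0,0,0,0,0,0,0,0,0,0]'; python3 - <<'E'
from h import *
ax=np.array([.151,.9885]);nx=np.array([ax[1],-ax[0]]);c0=np.array([598.,-47])
e=get_obs();print(e["t"],e["ee_pos"],e["qpos"],e["joint_torque"])
for cam,us in(("side",(240,)),("scene",None)):
  im,d=cams.get_image(cam); cv2.imwrite(f"pics/{cam}4.png",im[...,::-1])
  v,u=np.mgrid[0:384,0:512];k=d>0
  P=world(cam,np.c_[u[k],v[k]],d[k]); C=im[k].astype(int)
  m=(C[:,0]>C[:,1]*1.7)&(np.hypot(P[:,0]-613,P[:,1]-60)<35)
  print(cam,m.sum(),np.percentile(P[m][:,2],[0,2,5,50]) if m.any() else 0)
  z=P[m]; z=z[z[:,2]<np.percentile(z[:,2],15)]; print(np.round(z[:6]))
E
```

```text
t: 4.18
ee_pos: [612.7, 60.4, 16.3]
orientation: [-3.132, 0.238, -0.002]
ft_force: [0.1, 0.1, 1.1]
width: 0.9
grasp_force: 0.0
4.1833 [612.74508349  60.40127741  16.28972356] [ 7.89389011e-02  6.41143691e-01  1.73928904e+00 -2.54933033e-05
  7.59846549e-01  1.80171985e+00] [-6.61354093e-02 -5.89335072e+01 -1.95095783e+01 -3.72710405e-03
 -7.89241819e-02 -8.36763647e-04]
side 419 [ 50.15607048  54.04866074  57.57861479 170.50555075]
[[622.  68.  69.]
 [622.  67.  65.]
 [616.  69.  70.]
 [602.  57.  71.]
 [621.  69.  64.]
 [618.  69.  66.]]
scene 190 [100.75441571 155.95548009 175.57089593 189.21522184]
[[594.  36. 168.]
 [634.  44. 179.]
 [636.  46. 179.]
 [635.  48. 178.]
 [634.  46. 174.]
 [636.  53. 178.]]
```

```bash
python3 - <<'E'
import cv2,numpy as np
a=cv2.imread("pics/side4.png")[150:240,200:290]; b=cv2.imread("pics/scene4.png")[140:230,220:310]
cv2.imwrite("pics/z.png",np.hstack([cv2.resize(x,(400,400),interpolation=0) for x in(a,b)]))
E
```

```text
(no output)
```

View pics/z.png

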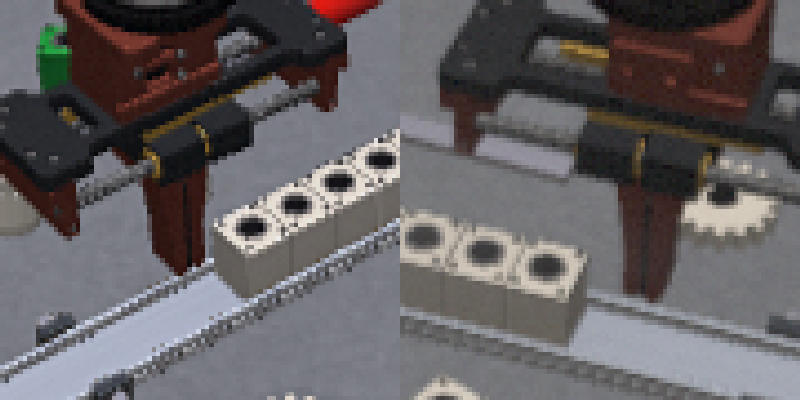

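```bash
python3 - <<'E'
from h import *
z=np.array([16,30,40,45,50,55,60.])
for q in z: print(q,np.round(world("side",[[241.7,211.2]],z=q)[0]),np.round(world("scene",[[274,207.6]],z=q)[0]))
E
```

```text
16.0 [626.  42.  16.] [594.  56.  16.]
30.0 [615.  52.  30.] [608.  58.  30.]
40.0 [607.  59.  40.] [618.  59.  40.]
45.0 [603.  62.  45.] [623.  59.  45.]
50.0 [599.  66.  50.] [628.  60.  50.]
55.0 [595.  70.  55.] [633.  60.  55.]
60.0 [591.  73.  60.] [638.  61.  60.]
```

Both views put the fingertips at z≈45, although the state reports a TCP height of 16, so the real tips sit about 29 mm higher than reported. Sideways they agree with the state. I'll go down in guarded steps, trusting the pictures.

```bash
python3 -m creep '[0,0,-0.004,0,0,0,-0.008,0,0,0,-0.011,0,0,0,-0.011,0,0,0,-0.011,0]'; python3 - <<'E'
from h import *
P=[];C=[]
for cam in("side","scene"):
  im,d=cams.get_image(cam); cv2.imwrite(f"pics/{cam}5.png",im[...,::-1])
  v,u=np.mgrid[0:384,0:512];k=d>0
  p=world(cam,np.c_[u[k],v[k]],d[k]); c=im[k].astype(int)
  m=(c[:,0]>c[:,1]*1.7)&(np.hypot(p[:,0]-613,p[:,1]-60)<30)
  print(cam,np.sort(p[m][:,2])[:6])
  P.append(p);C.append(c)
P=np.vstack(P);C=np.vstack(C)
m=(abs(P[:,0]-613)<60)&(abs(P[:,1]-60)<110)&(P[:,2]>50)&(np.hypot(P[:,0]-613,P[:,1]-60)>35)
print("body low",np.sort(P[m][:,2])[:5],np.round(P[m][np.argsort(P[m][:,2])[:5]]))
print(get_obs()["ee_pos"],get_obs()["ft_force"])
E
```

```text
t: 4.7
ee_pos: [611.9, 60.2, 4.0]
orientation: [3.132, -0.239, -0.001]
ft_force: [0.5, -0.9, 1.2]
width: 0.2
grasp_force: 0.0
side [39.86311784 39.93818836 40.22074641 41.1465303  41.23283664 41.60755777]
scene [ 44.49527416  50.68324099  97.99003656 158.24524634 162.5902702
 162.77158357]
body low [115.66415781 116.95567764 117.15729546 117.60553819 117.71933066] [[571. -10. 116.]
 [598. -13. 117.]
 [607. 141. 117.]
 [639. 136. 118.]
 [583. -10. 118.]]
[612.22872099  60.27691119   4.36824914] [-0.26335076 -0.35277803  0.98217498]
```

The reported TCP is now below the channel floor with no contact force, which confirms the offset: the tips are at about 34 mm. I'll go down another 17 mm.

```bash
python3 -m creep '[0,0,-0.004,0,0,0,-0.008,0,0,0,-0.012,0,0,0,-0.015,0,0,0,-0.017,0,0,0,-0.017,0,0,0,-0.017,0]'; python3 - <<'E'
from h import *
for cam in("side","scene"):
  im,d=cams.get_image(cam); cv2.imwrite(f"pics/{cam}6.png",im[...,::-1])
  v,u=np.mgrid[0:384,0:512];k=d>0
  p=world(cam,np.c_[u[k],v[k]],d[k]); c=im[k].astype(int)
  m=(c[:,0]>c[:,1]*1.7)&(np.hypot(p[:,0]-613,p[:,1]-60)<30)
  print(cam,np.sort(p[m][:,2])[:6])
a=cv2.imread("pics/side6.png")[150:240,200:290]; b=cv2.imread("pics/scene6.png")[140:230,220:310]
cv2.imwrite("pics/z6.png",np.hstack([cv2.resize(x,(400,400),interpolation=0) for x in(a,b)]))
E
```

```text
t: 5.38
ee_pos: [612.1, 60.3, -12.7]
orientation: [3.132, -0.239, -0.001]
ft_force: [0.1, -0.4, 0.5]
width: 0.6
grasp_force: 0.0
side [20.35997686 22.452451   22.51330987 24.77966239 24.87848676 25.76002869]
scene [25.51325274 26.77440057 27.70562997 32.44763629 32.456953   33.55472981]
```

View pics/z6.png

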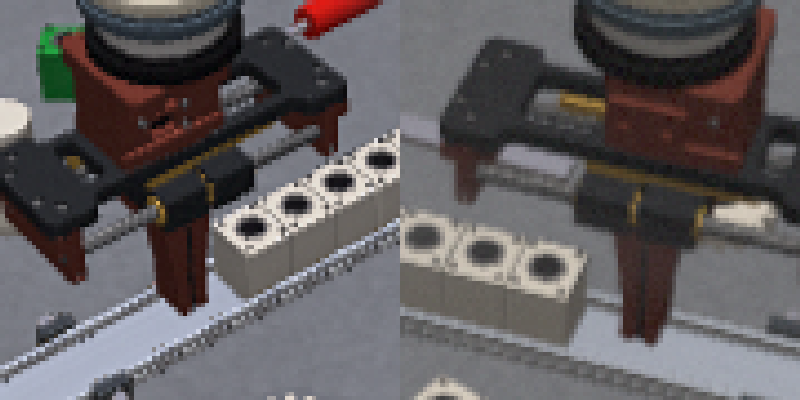

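The tips are now inside the walls' span at z≈18. The fingers taper along their closing line, so in this pose they would touch the row high up, at the blocks' top edges. A quarter turn presents their straight 20 mm sides instead, for a low, flush push.

```bash
python3 -m creep '[0,0,0,0.12,0,0,0,0.24,0,0,0,0.36,0,0,0,0.48,0,0,0,0.6,0,0,0,0.72,0,0,0,0.84,0,0,0,0.96,0,0,0,1.08,0,0,0,1.2]'; python3 -m creep '[0,0,0,0.12,0,0,0,0.24,0,0,0,0.35,0,0,0,0.371,0,0,0,0.371,0,0,0,0.371]'
python3 - <<'E'
from h import *
for cam in("side","scene"):
  im,d=cams.get_image(cam); cv2.imwrite(f"pics/{cam}7.png",im[...,::-1])
a=cv2.imread("pics/side7.png")[150:240,200:290]; b=cv2.imread("pics/scene7.png")[140:230,220:310]
cv2.imwrite("pics/z7.png",np.hstack([cv2.resize(x,(400,400),interpolation=0) for x in(a,b)]))
E
```

```text
t: 6.32
ee_pos: [612.5, 60.3, -12.3]
orientation: [2.715, 1.58, 0.001]
ft_force: [-0.5, 0.0, 0.7]
width: 0.6
grasp_force: 0.0
t: 6.82
ee_pos: [612.4, 60.3, -12.4]
orientation: [2.387, 2.043, 0.0]
ft_force: [-0.4, 0.5, 0.4]
width: 0.3
grasp_force: 0.0
```

View pics/z7.png

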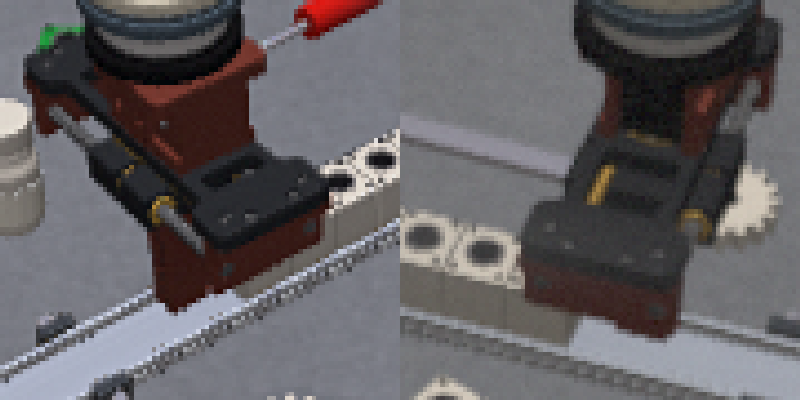

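```bash
python3 -m creep '[-0.0009,-0.006,0,0, -0.0018,-0.012,0,0, -0.0024,-0.016,0,0, -0.0029,-0.019,0,0, -0.0033,-0.022,0,0, -0.0038,-0.025,0,0, -0.0042,-0.028,0,0, -0.0047,-0.031,0,0, -0.0051,-0.034,0,0, -0.0057,-0.0375,0,0]'
python3 -m creep '[-0.0005,-0.0035,0,0, -0.0011,-0.007,0,0, -0.0016,-0.0105,0,0, -0.0021,-0.014,0,0, -0.0027,-0.0175,0,0, -0.0032,-0.021,0,0, -0.0037,-0.0245,0,0, -0.0043,-0.028,0,0]'
python3 - <<'E'
from h import *
from scipy.spatial.transform import Rotation as Ro
for cam in("side","scene"):
  im,d=cams.get_image(cam); cv2.imwrite(f"pics/{cam}8.png",im[...,::-1])
a=cv2.imread("pics/side8.png")[140:240,210:350]; b=cv2.imread("pics/scene8.png")[160:260,160:300]
cv2.imwrite("pics/z8.png",np.vstack([cv2.resize(x,(420,300),interpolation=0) for x in(a,b)]))
E
```

```text
t: 7.75
ee_pos: [606.5, 22.6, -12.5]
orientation: [-2.383, -2.047, -0.0]
ft_force: [-0.4, 0.8, -1.1]
width: 0.2
grasp_force: 0.4
t: 8.42
ee_pos: [602.2, -5.6, -12.5]
orientation: [-2.384, -2.046, -0.0]
ft_force: [-0.2, 0.3, -0.1]
width: 0.4
grasp_force: 0.4
```

View pics/z8.png

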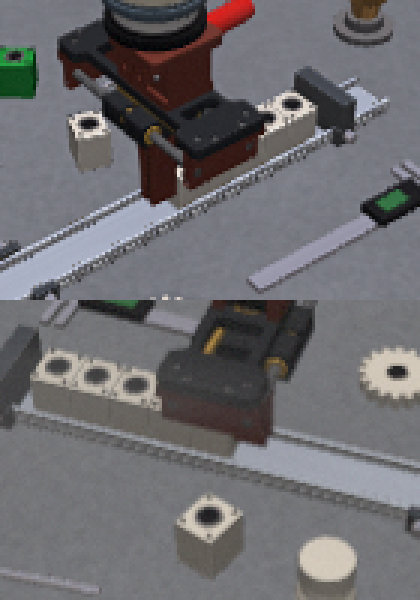

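The row is moving upright and together, with the fingers directly behind it and the leading block close to the stop. About 15 mm remain.

```bash
python3 -m creep '[-0.0004,-0.0025,0,0, -0.0008,-0.005,0,0, -0.0011,-0.0075,0,0, -0.0015,-0.01,0,0, -0.0018,-0.012,0,0]'
python3 -m creep '[-0.0001,-0.001,0,0, -0.0003,-0.002,0,0]'
python3 -m creep '[-0.0001,-0.001,0,0, -0.0003,-0.002,0,0]'
```

```text
t: 8.93
ee_pos: [600.4, -17.5, -12.5]
orientation: [-2.384, -2.046, -0.0]
ft_force: [-0.5, 1.5, -0.6]
width: 0.7
grasp_force: 0.5
t: 9.1
ee_pos: [600.2, -19.4, -12.5]
orientation: [2.384, 2.046, 0.0]
ft_force: [0.7, 0.9, 0.2]
width: 0.8
grasp_force: 0.6
t: 9.27
ee_pos: [599.9, -21.2, -12.5]
orientation: [2.384, 2.046, 0.0]
ft_force: [1.0, 6.8, 1.9]
width: 0.7
grasp_force: 3.5
```

```bash
python3 -m creep '[-0.0001,-0.0005,0,0, -0.0001,-0.001,0,0,-0.0001,-0.001,0,0]'
```

```text
t: 9.52
ee_pos: [599.9, -21.2, -12.4]
orientation: [-2.384, -2.046, -0.002]
ft_force: [0.2, 7.7, 0.7]
width: 0.5
grasp_force: 3.5
```

The tool has stalled at 7.7 N with no further travel, so the row is home. I'll back straight off, then rise clear.

```bash
python3 -m creep '[0.0003,0.002,0,0, 0.0009,0.006,0,0, 0.0018,0.012,0,0, 0.003,0.02,0,0, 0.0045,0.03,0,0, 0.006,0.04,0,0, 0.006,0.04,0.02,0, 0.006,0.04,0.05,0, 0.006,0.04,0.09,0, 0.006,0.04,0.13,0]'
python3 -m creep '[0,0.04,0.03,0, 0,0.08,0.05,0, 0,0.12,0.05,0, 0,0.15,0.05,0, 0,0.15,0.05,0]'
python3 - <<'E'
from h import *
ax=np.array([.151,.9885]);nx=np.array([ax[1],-ax[0]]);c0=np.array([598.,-47])
for cam in("side","scene"):
  im,d=cams.get_image(cam); cv2.imwrite(f"pics/{cam}9.png",im[...,::-1])
  v,u=np.mgrid[0:384,0:512];k=d>0
  p=world(cam,np.c_[u[k],v[k]],d[k]); s=(p[:,:2]-c0)@ax;n=(p[:,:2]-c0)@nx
  lum=im[k].astype(int).sum(1); m=(abs(p[:,2]-44)<5)&(abs(n)<25)&(s>-220)&(s<80)
  print(cam,"blocks s",np.percentile(s[m&(lum>330)],[1,99]))
a=cv2.imread("pics/side9.png")[130:230,230:370]; b=cv2.imread("pics/scene9.png")[150:250,140:280]
cv2.imwrite("pics/z9.png",np.vstack([cv2.resize(x,(420,300),interpolation=2) for x in(a,b)]))
E
```

```text
t: 10.35
ee_pos: [604.8, 18.9, 118.0]
orientation: [-2.382, -2.046, 0.003]
ft_force: [1.0, 1.0, -0.2]
width: 0.7
grasp_force: 0.0
t: 10.77
ee_pos: [606.0, 174.8, 168.8]
orientation: [-2.379, -2.052, -0.006]
ft_force: [-0.0, -1.2, -0.1]
width: 0.1
grasp_force: 0.0
side blocks s [-133.96950162   13.19858709]
scene blocks s [-134.19614463   14.16376985]
```

View pics/z9.png

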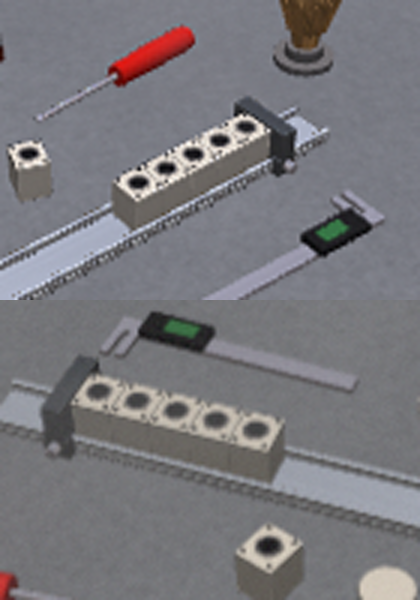

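The row is tight against the stop. It measures about 148–150 mm for five 30 mm blocks, every block is upright, and the spare and bystanders haven't moved.

```bash
python3 -m creep '[0,0,0,0,0,0,0,0,0,0,0,0]' | head -2; python3 -c "
from workcell import ticket; print(ticket.close_job())"
```

```text
t: 11.12
ee_pos: [605.6, 166.5, 167.1]
the job is handed in; nothing more can be done
None
```

The five blocks are pushed home against the end stop with no gaps seen in the row, nothing else was moved, and I handed the job in at about 11 s.

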